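Raise the guard window of the soil test rig to its mark

TASK

Push the clear guard window of the soil test rig up with the fingertips from beneath its metal lip, until the end of the lip is level with the pointer of the clip on the far post, then take the hand away and leave the window standing there. Only push: do not pinch the lip between the fingers, do not shift the clip, and leave the tins, jar and other small things where they are.

Things in the scene. Friction and masses are not known exactly. Their poses are not given: they have to be found in the camera images.
- guard: Fixed test rig with guard frame. Origin on the table midway between its front post feet; x level into the rig, square to the lip (the window faces the robot's left, so x is towards world -y, give or take 16 degrees), y along the lip away from the robot, z up. Two 24 mm square posts at y = +-125 mm, 460 mm long, lean back (to +x) by 25 degrees; the window slides along them. Inside, from x = 140 mm: plinth, test cell.
- sash (a joint): How far the window has slid up along the leaning posts, in m: 0 at its lower stop, 0.225 at its upper stop. Counterweights in the hollow posts nearly balance its weight and friction does the rest, so it stays where it is left; pushing it up or down along the posts takes 3 to 8 N.
- lip_edge (a point): Middle of the lower front edge of the window's lip; moves with it; 90 to 130 mm above the table at the start. Axes: z up along the leaning posts (the sliding direction), x square to the window, into the rig (25 degrees below level), y along the lip, away from the robot. The lip's flat underside runs from this edge 44 mm along +x to the window and faces -z; the opening below it is free.
- lip_end (a point): Centre of the lip's end farther from the robot, half-way up its 18 mm thickness (9 mm above its underside) and 30 mm out from the window's mid-plane; moves with the window. Axes as for lip_edge.
- pointer (a point): Tip of the flat steel pointer blade (4 mm thick, 12 mm wide), which sticks out from a dark clip (24 mm tall, clamped on the post farther from the robot) towards the lip's end, 5 mm clear of it, so the lip passes freely. It marks the height. Axes as for lip_edge: the lip is level with it when lip_end has z = 0 in this frame. The lip starts 55 to 182 mm below it along the posts.
- lip: The lip: aluminium bar along the bottom of the clear 5 mm window, 200 mm long (y), 18 mm thick (z), its front 44 mm out from the window's mid-plane, square to it. This body is its lower 13 mm with the underside. Origin mid-length, on the window's mid-plane, half-way up the 18 mm. Axes as for lip_edge.
- lip_top: The top 5 mm of the lip, all along it. Origin as for lip.
- tin_a: Bystander: lidded aluminium moisture tin, 55 mm across, 40 mm tall, standing near the post farther from the robot, in front of the window. Origin under its centre.
- tin_b: Bystander: lidded aluminium moisture tin, 63 mm across, 34 mm tall, on the table to the robot's right of the rig. Origin under its centre.
- weight: Bystander: small brass balance weight with a knob, 44 mm across, 43 mm tall, near the post nearer the robot, in front of the window. Origin under its centre.
- cutter: Bystander: steel ring, 64 mm across, 25 mm tall, on the table behind the window plane, in the half farther from the robot. Origin under its centre.
- jar: Bystander: glass sample jar, 48 mm across, 60 mm tall, on the table behind the window plane, in the half nearer the robot. Origin under its centre.
- spatula: Bystander: spatula lying flat on the table, to the robot's left of the rig.

How it is judged:
On the way, in this order (a step that is already met when the one before it is completed fails the run):
1. the fingers press against the lip from beneath while the window is still well below the mark (contact force between the fingers and lip above 1 N and z of lip_edge in the frame of pointer below -0.04 m), for 0.2 s.
2. the end of the lip is level with the pointer (z of lip_end in the frame of pointer between -0.009 and 0.009 m), for 0.2 s.
At the end, for the whole second after the job is handed in: The window is at rest with the centre of the lip's end within 9 mm of the pointer, measured along the posts (the pointer points somewhere at the lip's 18 mm thick end), and nobody is holding it (all of step 2 and velocity of joint sash between -0.004 and 0.004 m/s); the robot touches nothing.
It fails at once if the lip is pinched: fingers press on its top and its underside or front at once (contact force between the fingers and lip above 1 N and contact force between the fingers and lip_top above 1 N).
It fails at once if the marking clip is shifted by more than 5 mm (distance of pointer from where it was at the start of the episode above 0.005 m).
It fails at once if a bystander (tin, weight, ring, jar or spatula) is shifted or lifted by more than 30 mm (distance of any of tin_a, tin_b, weight, cutter, jar, spatula from where it was at the start of the episode above 0.03 m).
It also fails if it takes over 48 s, if anything falls off the work surface, if the arm or the gripper's body presses on something with over 40 N, if the wrist force passes 120 N, or if a joint passes its speed limit or range.

ROBOT

A 6-joint arm with a two-finger parallel gripper is mounted at the origin on the work surface. World frame = base frame: x ahead of the robot, y to its left, z up, the work surface at z = 0. Lengths are in m, angles in rad, forces in N, time in s.
With the tool pointing down it reaches from about 0.275 to 0.875 m from the base axis. Payload 12.5 kg.
Tool frame: the origin (TCP) lies on the centre line of the jaws, within the pads' length; the fingertips stand r.finger_overhang ahead of it and the grasp point (between the pads) lies 3 mm ahead of it (r.finger_overhang is the distance from the TCP to the fingertips, in m); z points along the fingers, y is the direction in which the jaws open and shut (so a half turn about z gives the same grasp; the last joint's range is limited). The gripper opens to 85 mm and grips with 20 to 120 N. Pads are 22 mm wide; open, the fingers measure 114 mm over their backs; the gripper's body (76 mm by 85 mm) begins 54 mm behind the grasp point. The pads swing forward as they close: fully open they stand 13 mm farther back than shut.
Start: joints at [-1.307, 0.351, 1.652, -0, 1.139, -0.085], TCP at [0.188, -0.517, 0.253] pointing down, gripper open.
Joint ranges: [-2.75, 2.75], [-0.79, 2.1], [0.01, 2.65], [-1.57, 4.71], [0.07, 3.14], [-2.87, 2.87]. Speed limits (rad/s): [2.22, 2.22, 2.79, 3.14, 3.14, 3.14].

INTERFACE

Orientations are given as a unit quaternion [x, y, z, w].
In Python, from cell import r, optics gives the robot as it stands. The module is installed in compiled form; this text tells all that it offers. Calls block until the motion is done:
- r.move_to(position, orientation): joint-space move of the TCP to a pose.
- r.move_linear(position, rot=None, vel=0.15): straight line of the TCP; rot=None keeps the orientation; vel is the mean speed in m/s.
- r.set_joints(angles): joint-space move.
- r.set_gripper(opening, squeeze=None): opening from 0.0 (shut) to 1.0 (fully open); squeeze is the grip in N (None keeps the last); returns when the fingers have stopped.
- r.sleep(seconds).
- r.inverse_kinematics(position, orientation): joint angles nearest the present ones, or None.
- optics.get_image(name): name is "side" or "top"; returns a dict with "pixels" (420x560x3 uint8, red, green, blue), "depth" (420x560 float32, m along the optical axis (not along the pixel's ray), 0 where there is no reading), "fx", "fy", "cx", "cy" (pixels), "D" ([k1, k2, p1, p2, k3] as OpenCV has them; the pictures are not rectified), "camera_from_world" (4x4, takes a point from world to camera coordinates). Camera axes: x right, y down, z forward; pixel columns grow to the right and rows downward; lengths in m; the calibration is good to about 2 mm. A picture is of the moment at which its call begins.
A pose or a line that the arm cannot do raises r.PlanningError and nothing moves.
- r.hand_in(): hands the job in, once; it reports no verdict.
Readings, each from a call of its own:
- r.current_t(): time.
- r.current_q(): joint angles.
- r.current_qvel(): joint speeds.
- r.current_effort(): joint torques, N m.
- r.current_tool_pos(): TCP position.
- r.current_ee_rot(): TCP orientation.
- r.current_contact_force(): force on the tool from outside, world axes, zero at the start.
- r.current_torque(): the same for the moment, N m.
- r.current_opening(): opening from 0.0 (shut) to 1.0 (fully open).
Only numpy, scipy, OpenCV 4.12 (cv2) and the standard library are available. Lean on these libraries where they do the work, as an engineer would, in place of code of your own. Each camera call takes 0.05 s, during which the arm holds its last target. There are 200 camera calls.

## Working session

There is one attempt and no reset: what is moved stays moved. The work goes in short steps, each a Python script; the robot and the scene stay as the last script left them, time stands still between calls to the robot, and variables do not carry over. Pictures are saved under pics/ and viewed, about 8 in all and at most 12, crops included, and the job is handed in when it is done.

```bash
mkdir -p pics; cat > h.py <<'E'
import numpy as np, cv2
from cell import r, optics
def grab(n):
    im=optics.get_image(n); return im
def K(im): return np.array([[im['fx'],0,im['cx']],[0,im['fy'],im['cy']],[0,0,1]])
def ray(im,uv):
    p=cv2.undistortPoints(np.array([[uv]],float),K(im),np.array(im['D'],float))[0,0]
    T=np.linalg.inv(im['camera_from_world']); return T[:3,3],T[:3,:3]@np.array([p[0],p[1],1.])
def at_depth(im,uv,d): o,v=ray(im,uv); return o+v*d
def pt(im,uv,k=1):
    u,v=map(int,np.round(uv)); w=im['depth'][v-k:v+k+1,u-k:u+k+1]; w=w[w>0]
    return at_depth(im,uv,np.median(w)) if w.size else None
def proj(im,P):
    T=np.array(im['camera_from_world']); return cv2.projectPoints(np.atleast_2d(P).astype(float),cv2.Rodrigues(T[:3,:3])[0],T[:3,3],K(im),np.array(im['D'],float))[0][:,0]
def tri(a,ua,b,ub):
    o1,d1=ray(a,ua);o2,d2=ray(b,ub)
    s=np.linalg.lstsq(np.c_[d1,-d2],o2-o1,rcond=None)[0]
    p,q=o1+s[0]*d1,o2+s[1]*d2; return (p+q)/2,np.linalg.norm(p-q)
def save(n,img): cv2.imwrite('pics/'+n,img[...,::-1])
E
python3 - <<'E'
from h import *
import pickle
d={}
for n in('side','top'):
    im=grab(n); d[n]=im; save(n+'0.png',cv2.resize(im['pixels'],(800,600))); T=np.linalg.inv(im['camera_from_world']); print(n,T.round(3),im['fx'],im['D'])
pickle.dump(d,open('d0.pkl','wb')); print(r.current_t(),r.finger_overhang,r.current_ee_rot())
E
```

```text
side [[-0.69  -0.362  0.627 -0.22 ]
 [-0.724  0.346 -0.597  0.758]
 [-0.    -0.866 -0.501  0.704]
 [ 0.     0.     0.     1.   ]] 531.8981637498033 [-0.19580443  0.          0.          0.          0.        ]
top [[ 0.03  -0.993  0.115  0.426]
 [-0.999 -0.028  0.018 -0.012]
 [-0.015 -0.115 -0.993  1.212]
 [ 0.     0.     0.     1.   ]] 477.2764639343895 [0.04355176 0.         0.         0.         0.        ]
0.1 0.022 [ 9.84831284e-01  1.73513892e-01 -3.93149907e-05 -5.19908549e-04]
```

View pics/side0.png

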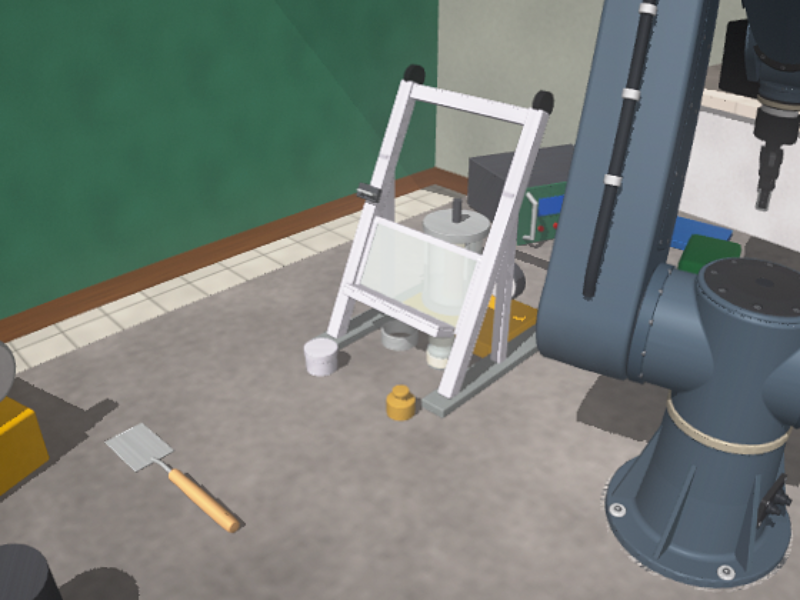

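View pics/top0.png

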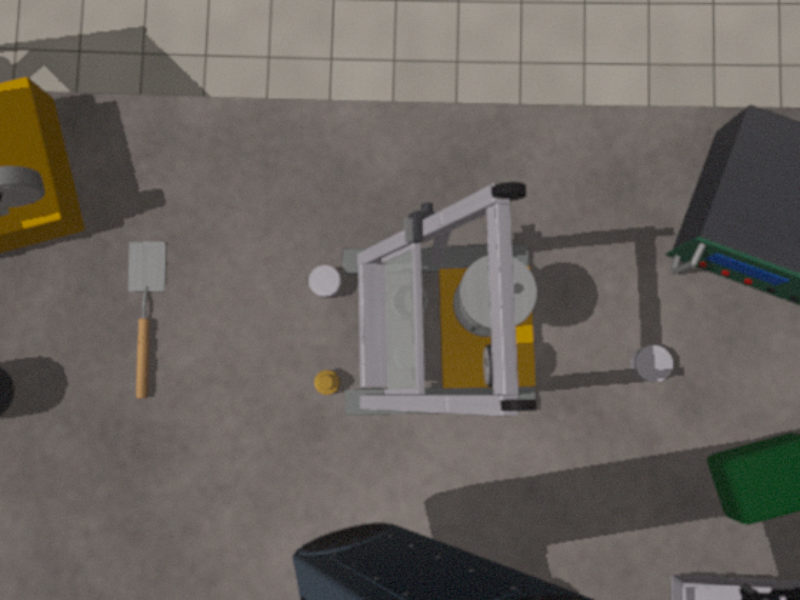

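Side view (scaled ×1.43): lip front runs from (345,288) to (450,330), the clip is at (369,193). Top view: lip spans (360,262)–(360,390), clip at (418,225). Next, zoomed crops to pick corner pixels.

```bash
python3 - <<'E'
from h import *
import pickle
d=pickle.load(open('d0.pkl','rb'))
def crop(n,u0,v0,w,h,s):
    c=cv2.resize(d[n]['pixels'][v0:v0+h,u0:u0+w],None,fx=s,fy=s,interpolation=cv2.INTER_CUBIC)
    for u in range(-(-u0//10)*10,u0+w,10):
        cv2.line(c,((u-u0)*s,0),((u-u0)*s,4),(255,0,0),1); 
        if u%20==0: cv2.putText(c,str(u),((u-u0)*s-10,16),0,.4,(255,0,0),1)
    for v in range(-(-v0//10)*10,v0+h,10): cv2.putText(c,str(v)+'-',(0,(v-v0)*s+4),0,.4,(255,0,0),1)
    save(n+'_c.png',c)
crop('side',225,120,110,120,5)
crop('top',235,130,130,165,3)
E
```

```text
(no output)
```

View pics/side_c.png

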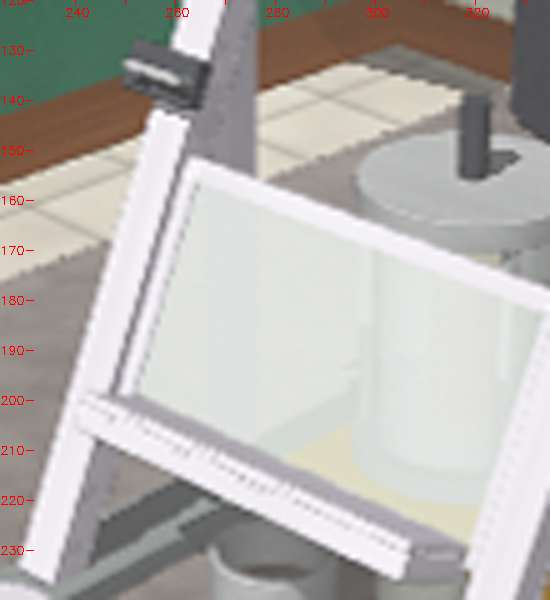

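View pics/top_c.png

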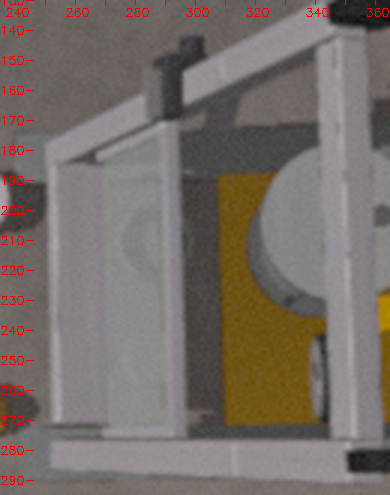

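Side crop: lip front face corners are far-lower (240.4,206.4), far-upper (240.5,199), near-lower (305.6,236) and near-upper (307,229). The pointer streak runs (250,132)–(261,136). Top crop: lip front edge is at u≈253, v 185–270, and the clip is at (291,157).

```bash
python3 - <<'E'
from h import *
import pickle
np.set_printoptions(precision=4,suppress=True)
d=pickle.load(open('d0.pkl','rb')); S,T=d['side'],d['top']
# 3D cloud of side image lip front-face: bright pixels within lip polygon
for uv in [(244,205),(260,212),(280,221.5),(300,230.5)]: print('face',uv,pt(S,uv))
for uv in [(250,132),(254,133.5),(257,134.5),(260,135.7),(262,136.5),(255,138),(263,133),(253,130),(248,128)]: print('clip',uv,pt(S,uv,0))
for uv in [(254,190),(254,228),(254,265),(260,228)]: print('top lip',uv,pt(T,uv))
for uv in [(291,157),(286,165),(291,166),(288,150)]: print('top clip',uv,pt(T,uv))
# triangulate lip top-front corners
for a,b in [((240.5,199),(252,185)),((307,229),(252.5,270.5))]: print('tri',tri(S,a,T,b))
# posts: front face points
for uv in [(262,120+35),(250,180),(237,225)]: print('post',uv,pt(S,uv))
E
```

```text
face (244, 205) [0.6098 0.0661 0.1125]
face (260, 212) [0.559  0.0623 0.1133]
face (280, 221.5) [0.4967 0.0598 0.1139]
face (300, 230.5) [0.4389 0.0568 0.1152]
clip (250, 132) [ 0.665 -0.005  0.258]
clip (254, 133.5) [ 0.6536 -0.0074  0.2567]
clip (257, 134.5) [ 0.6414 -0.0059  0.2581]
clip (260, 135.7) [ 0.6369 -0.011   0.255 ]
clip (262, 136.5) [ 0.6344 -0.015   0.2526]
clip (255, 138) [ 0.6594 -0.0153  0.2417]
clip (263, 133) [ 0.6412 -0.0244  0.2569]
clip (253, 130) [ 0.6725 -0.0211  0.2567]
clip (248, 128) [ 2.4477 -1.5242 -0.6054]
top lip (254, 190) [0.6119 0.0582 0.1209]
top lip (254, 228) [0.5235 0.0551 0.1214]
top lip (254, 265) [0.4391 0.0521 0.122 ]
top lip (260, 228) [0.5243 0.0415 0.1164]
top clip (291, 157) [ 0.658  -0.0237  0.2608]
top clip (286, 165) [ 0.6426 -0.014   0.2548]
top clip (291, 166) [ 0.6397 -0.0242  0.2597]
top clip (288, 150) [ 0.6739 -0.0173  0.2549]
tri (array([0.6238, 0.0636, 0.1218]), np.float64(0.0013193495484126578))
tri (array([0.4249, 0.0535, 0.1239]), np.float64(0.0043138708704608935))
post (262, 155) [ 0.6394 -0.0187  0.2034]
post (250, 180) [0.6448 0.0159 0.1475]
post (237, 225) [0.6414 0.064  0.0441]
```

```bash
cat >> h.py <<'E'
Y=np.array([.9986,.0530,0]);Y/=np.linalg.norm(Y);X=np.cross(Y,[0,0,1.]);a=np.deg2rad(25)
Sd=np.cos(a)*np.array([0,0,1])+np.sin(a)*X; Xd=np.cos(a)*X-np.sin(a)*np.array([0,0,1])
R=np.stack([Xd,Y,Sd])
def cloud(im,u0,v0,w,h):
    vv,uu=np.mgrid[v0:v0+h,u0:u0+w]; uv=np.c_[uu.ravel(),vv.ravel()]; dd=im['depth'][uv[:,1],uv[:,0]]
    p=cv2.undistortPoints(uv[:,None].astype(float),K(im),np.array(im['D'],float))[:,0]
    T=np.linalg.inv(im['camera_from_world']); P=(np.c_[p,np.ones(len(p))]*dd[:,None])@T[:3,:3].T+T[:3,3]
    return uv,P,im['pixels'][uv[:,1],uv[:,0]].astype(int),dd
E
python3 - <<'E'
from h import *
import pickle
np.set_printoptions(precision=1,suppress=True,linewidth=150)
d=pickle.load(open('d0.pkl','rb'))
c=np.array([.5244,.0586,.1228]) # lip top-front edge, mid
for n,box in (('side',(247,126,22,17)),('top',(281,143,18,29))):
    uv,P,col,dd=cloud(d[n],*box); W=(P-c)@R.T*1000
    m=(dd>0)&(abs(W[:,1]-120)<45)&(col.max(1)<215)&(W[:,2]>90)&(W[:,2]<170)
    print(n)
    for v in np.unique(uv[m,1])[::2 if n=='top' else 1]:
        k=m&(uv[:,1]==v); print(v,' '.join(f"{u}:{w[0]:.0f},{w[1]:.0f},{w[2]:.0f}/{b}" for u,w,b in zip(uv[k,0],W[k],col[k].mean(1).astype(int))))
# lip face s-range by depth
uv,P,col,dd=cloud(d['side'],238,190,75,50); W=(P-c)@R.T*1000
k=(dd>0)&(abs(W[:,2]+5)<25)&(W[:,0]<12)&(abs(W[:,1])<105)&(W[:,0]>-15); print('lip',np.percentile(W[k],[1,5,25,50,75,95,99],axis=0).T)
E
```

```text
side
128 252:21,147,162/104 253:19,142,163/100 254:21,141,164/100 255:22,139,164/87 256:34,147,164/79
129 252:22,147,160/103 253:22,144,161/101 254:22,141,161/102 255:23,139,162/100 256:16,130,163/99 257:21,131,164/97 258:24,131,164/106 259:37,139,164/174
130 251:16,144,157/94 252:22,146,158/99 253:23,144,158/100 254:22,140,159/101 255:20,135,160/101 256:22,134,161/102 257:21,130,161/101 258:24,129,162/102 259:23,125,163/112 260:20,120,164/133 261:24,121,164/180 267:39,116,168/136 268:39,113,169/141
131 251:19,146,155/104 252:23,146,155/95 253:19,139,156/96 254:21,138,157/98 255:20,134,158/100 256:21,132,158/100 257:21,129,159/100 258:21,126,160/101 259:23,125,161/99 260:22,121,161/97 261:22,118,162/109 262:22,115,163/128 263:21,112,164/140 264:23,110,164/183 267:37,114,166/133 268:37,111,167/139
132 250:7,137,153/183 251:10,137,153/199 252:11,135,154/170 253:15,135,154/126 254:22,138,155/92 255:20,134,155/96 256:20,131,156/97 257:25,131,157/99 258:22,126,158/101 259:22,123,158/100 260:19,118,159/101 261:17,113,160/100 262:21,114,161/98 263:21,111,161/97 264:21,107,162/102 265:22,105
[... 6173 characters left out ...]
69 281:34,120,90/151 282:33,119,97/149 283:10,106,151/137 284:11,106,152/121 285:13,105,154/108 286:17,107,150/86 287:18,106,153/74 288:20,106,154/84 289:22,106,152/70 290:23,106,156/59 291:24,105,158/61 292:27,106,157/52 293:28,106,159/74 294:48,114,124/68 295:52,115,122/79 296:51,114,127/76 297:55,114,126/91
171 282:34,115,94/129 283:36,115,96/106 284:35,114,101/102 285:37,113,103/97 286:42,115,98/106 287:42,114,103/129 288:42,113,107/155 289:41,111,114/157 290:42,111,117/142 291:44,111,118/131 292:46,111,118/129 293:48,111,119/126
lip [[  -1.7   -0.8    1.1    2.4    3.8    7.4   11. ]
 [-100.4  -95.8  -58.8   -9.9   42.8   86.8   96.8]
 [ -15.3  -13.9  -10.1   -5.3   -0.6    2.6    2.9]]
```

The pointer blade's mid-thickness is at s≈152 and the clip spans 140.5–164, which agrees. The lip spans s −15.3 to 2.9, so the rise needed is about 158 mm, inside the stated 55–182. Lip edge z≈0.108 also fits. Next, bystander positions and reachable hand orientations.

```bash
cat >> h.py <<'E'
from scipy.spatial.transform import Rotation as Ro
c=np.array([.5244,.0586,.1228]); edge=c+.001*Xd-.0155*Sd
def ori(pitch,yaw=0,flip=1):
    p,w=np.deg2rad([pitch,yaw]); z=np.cos(p)*(np.cos(w)*X+np.sin(w)*Y)-np.sin(p)*np.array([0,0,1])
    y=np.cross([0,0,1.],z); y*=flip/np.linalg.norm(y); x=np.cross(y,z); return Ro.from_matrix(np.c_[x,y,z]).as_quat(),z
E
python3 - <<'E'
from h import *
import pickle
np.set_printoptions(precision=3,suppress=True,linewidth=150)
d=pickle.load(open('d0.pkl','rb'));T=d['top']
print('tin_a',pt(T,(227.5,196.7)),'weight',pt(T,(229,267)),'edge',edge)
for pitch in (0,8,15):
  for yaw in (-30,0,30,50):
    for f in (1,-1):
      q,z=ori(pitch,yaw,f); out=[]
      for s in (-.03,0,.158):
        tip=edge+.024*Xd+s*Sd-.012*Sd; k=r.inverse_kinematics(tip-.022*z,q); out.append(k if k is None else np.array(k))
      back=edge+.024*Xd-.042*Sd-.022*z-.12*z
      out.append(r.inverse_kinematics(back,q) is not None)
      print(pitch,yaw,f,*out)
E
```

```text
tin_a [0.607 0.129 0.039] weight [0.433 0.118 0.041] edge [0.524 0.064 0.108]
0 -30 1 [ 0.365  1.228  1.22  -0.866  2.065  1.062] [ 0.348  1.175  1.259 -0.888  2.065  1.042] [ 0.255  0.916  1.395 -1.032  2.083  0.884] True
0 -30 -1 [ 0.365  1.228  1.22  -0.866  2.065 -2.08 ] [ 0.348  1.175  1.259 -0.888  2.065 -2.099] [ 0.255  0.916  1.395 -1.032  2.083 -2.258] True
0 0 1 [ 0.49   1.126  1.543 -1.177  1.765  1.137] [ 0.471  1.069  1.584 -1.197  1.762  1.118] [ 0.363  0.775  1.731 -1.318  1.753  0.958] True
0 0 -1 [ 0.49   1.126  1.543 -1.177  1.765 -2.005] [ 0.471  1.069  1.584 -1.197  1.762 -2.023] [ 0.363  0.775  1.731 -1.318  1.753 -2.183] True
0 30 1 [0.541 1.059 1.885 4.677 1.564 1.373] [0.517 0.996 1.927 4.654 1.558 1.353] [0.379 0.646 2.082 4.531 1.492 1.165] True
0 30 -1 [ 0.541  1.059  1.885  4.677  1.564 -1.769] [ 0.517  0.996  1.927  4.654  1.558 -1.789] [ 0.379  0.646  2.082  4.531  1.492 -1.977] True
0 50 1 [0.49  1.059 2.094 4.277 1.576 1.581] [0.459 0.991 2.138 4.246 1.565 1.559] [0.282 0.588 2.294 4.085 1.416 1.362] True
0 50 -1 [ 0.49   1.059  2.094  4.277  1.576 -1.
[... 1657 characters left out ...]
 0 -1 [ 0.476  0.993  1.608 -1.078  1.553 -2.06 ] [ 0.457  0.937  1.64  -1.094  1.555 -2.086] [ 0.348  0.651  1.738 -1.179  1.574 -2.284] True
15 30 1 [ 0.522  0.905  1.944 -1.546  1.304  1.268] [ 0.497  0.84   1.977 -1.561  1.298  1.235] [0.358 0.49  2.078 4.675 1.234 0.974] True
15 30 -1 [ 0.522  0.905  1.944 -1.546  1.304 -1.874] [ 0.497  0.84   1.977 -1.561  1.298 -1.907] [ 0.358  0.49   2.078  4.675  1.234 -2.168] True
15 50 1 [0.469 0.882 2.153 4.283 1.264 1.471] [0.438 0.809 2.187 4.264 1.243 1.436] [0.261 0.395 2.281 4.212 1.049 1.15 ] True
15 50 -1 [ 0.469  0.882  2.153  4.283  1.264 -1.67 ] [ 0.438  0.809  2.187  4.264  1.243 -1.706] [ 0.261  0.395  2.281  4.212  1.049 -1.991] True
```

```bash
cat >> h.py <<'E'
Q,Z=ori(9,0,1)
def tcp(depth,s,back=0): return edge+depth*Xd+s*Sd-.022*Z-back*X   # s: height of tool axis at the tip vs underside at start
E
python3 - <<'E'
from h import *
np.set_printoptions(precision=3,suppress=True)
down=Ro.from_matrix(np.array([[1,0,0],[0,-1,0],[0,0,-1.]])).as_quat()
r.set_gripper(0.0,20); print(r.current_opening())
q=np.array(r.current_q())
r.move_to([.1,-.36,.5],r.current_ee_rot()); print(r.current_q(),r.current_t())
q=np.array(r.current_q()); q[0]=.75; r.set_joints(q); print(r.current_tool_pos(),r.current_t())
p=tcp(.024,-.027,.15); hi=p.copy(); hi[2]=.35
r.move_to(hi,Q); print(r.current_q(),r.current_t())
p[2]+=.06; r.move_linear(p); print(r.current_tool_pos(),r.current_t(),r.current_contact_force())
save('s1.png',cv2.resize(grab('side')['pixels'],(800,600)))
save('t1.png',grab('top')['pixels'])
E
```

```text
0.0010293106634176946
[-1.424 -0.14   1.617  0.     1.667 -0.202] 2.0333
[0.24  0.287 0.499] 4.6333
[ 0.678  0.704  1.354 -1.097  2.023  0.65 ] 5.85
[0.516 0.226 0.138] 7.4167 [-0.844  0.305  0.32 ]
```

View pics/s1.png

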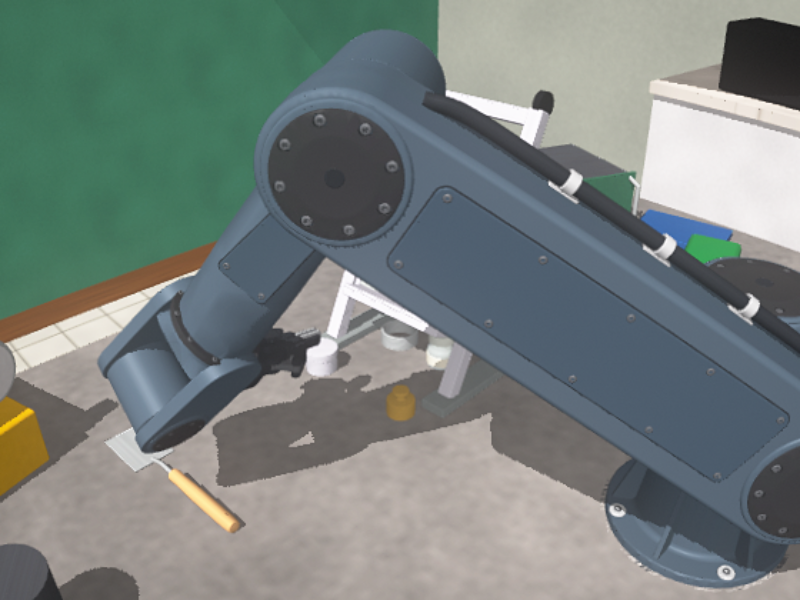

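The closed hand sits level in front of the lip, clear of the tin (321,356) and the weight (400,403). The wrist's lowest part, near (165,450), is close to the table and the spatula, so I'll measure its height.

```bash
python3 - <<'E'
from h import *
np.set_printoptions(precision=3,suppress=True)
S=grab('side')
uv,P,col,dd=cloud(S,65,190,125,130)
m=(dd>0)&(P[:,2]>.02)&(P[:,0]>.35)&(P[:,0]<.75)&(P[:,1]>.2)
for y in np.arange(.2,.5,.03):
    k=m&(abs(P[:,1]-y)<.015)
    if k.sum()>5: print(round(y,2),k.sum(),np.percentile(P[k],[0.5,5,95],axis=0).ravel())
T=grab('top'); uv,P,col,dd=cloud(T,60,100,200,230); m=(dd>0)&(P[:,2]>.03)&(P[:,1]>.2)
for y in np.arange(.2,.5,.03):
    k=m&(abs(P[:,1]-y)<.015)
    if k.sum()>5: print('T',round(y,2),np.percentile(P[k],[1,99],axis=0).ravel())
E
```

```text
0.26 6 [0.541 0.264 0.153 0.541 0.264 0.153 0.546 0.27  0.156]
0.29 64 [0.49  0.278 0.158 0.491 0.281 0.158 0.526 0.304 0.169]
0.32 159 [0.47  0.305 0.141 0.471 0.306 0.146 0.5   0.333 0.17 ]
0.35 36 [0.47  0.335 0.131 0.471 0.336 0.131 0.481 0.354 0.148]
0.38 159 [0.351 0.367 0.19  0.358 0.373 0.199 0.41  0.395 0.291]
0.41 1067 [0.35  0.395 0.142 0.351 0.399 0.17  0.452 0.424 0.342]
0.44 3703 [0.355 0.425 0.131 0.363 0.427 0.178 0.498 0.453 0.356]
0.47 2578 [0.384 0.455 0.12  0.396 0.456 0.153 0.508 0.483 0.293]
T 0.2 [0.504 0.204 0.125 0.528 0.215 0.149]
T 0.23 [0.335 0.216 0.135 0.528 0.245 0.576]
T 0.26 [0.345 0.245 0.135 0.552 0.274 0.578]
T 0.29 [0.35  0.275 0.146 0.567 0.305 0.568]
T 0.32 [0.371 0.305 0.158 0.547 0.335 0.5  ]
T 0.35 [0.399 0.335 0.165 0.544 0.365 0.442]
T 0.38 [0.433 0.365 0.165 0.541 0.395 0.385]
T 0.41 [0.462 0.395 0.178 0.558 0.425 0.322]
T 0.44 [0.505 0.425 0.176 0.575 0.454 0.274]
T 0.47 [0.553 0.456 0.173 0.578 0.478 0.219]
```

View pics/t1.png

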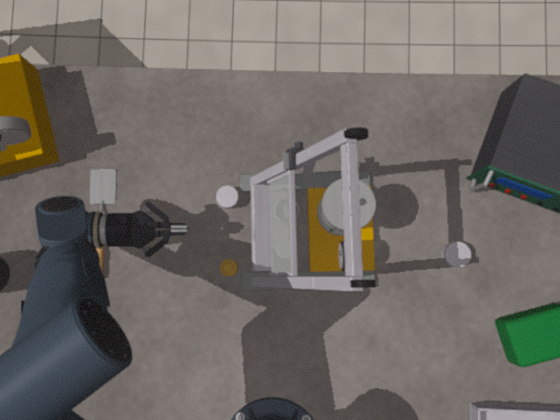

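Top view: the fingers (180,229) point squarely at the middle of the lip, between tin (227,197) and weight (229,268). Visible wrist underside is at ≈0.12 m, so about 0.06 m after descent. I'll use pitch 14° for extra clearance.

```bash
sed -i 's/^Q,Z=ori(9,0,1)/Q,Z=ori(14,0,1)/' h.py; python3 - <<'E'
from h import *
np.set_printoptions(precision=3,suppress=True)
def st(t): print(t,r.current_tool_pos(),np.array(r.current_contact_force()),round(r.current_t(),2),flush=True)
p=tcp(.024,-.030,.15); h=p.copy(); h[2]=.16
r.move_linear(h,Q); st('hi'); f0=np.array(r.current_contact_force())
r.move_linear(p); st('low')
r.move_linear(tcp(.024,-.030)); st('in'); f0=np.array(r.current_contact_force())
for s in np.arange(-.026,.012,.003):
    r.move_linear(tcp(.024,s),vel=.03); f=np.array(r.current_contact_force())-f0; print(round(s,3),f)
    if f@Sd<-2: print('contact'); break
r.sleep(.3); st('end')
im=grab('top'); save('t2.png',cv2.resize(im['pixels'][120:300,150:390],None,fx=3,fy=3))
E
```

```text
hi [0.516 0.226 0.161] [-0.873  0.157 -1.037] 7.92
low [0.516 0.226 0.077] [-0.576  0.714  0.101] 8.62
in [0.524 0.077 0.076] [ 0.306 -0.707  0.809] 9.78
-0.026 [-0.249  1.531 -1.23 ]
-0.023 [-0.604  0.712 -1.054]
-0.02 [ 0.179 -0.188 -0.417]
-0.017 [-0.481  0.257 -0.552]
-0.014 [-0.043  0.073 -0.638]
-0.011 [-0.064  0.008 -0.012]
-0.008 [-1.137  1.228 -2.185]
contact
end [0.524 0.067 0.096] [-0.283  0.084 -1.027] 11.86
```

View pics/t2.png

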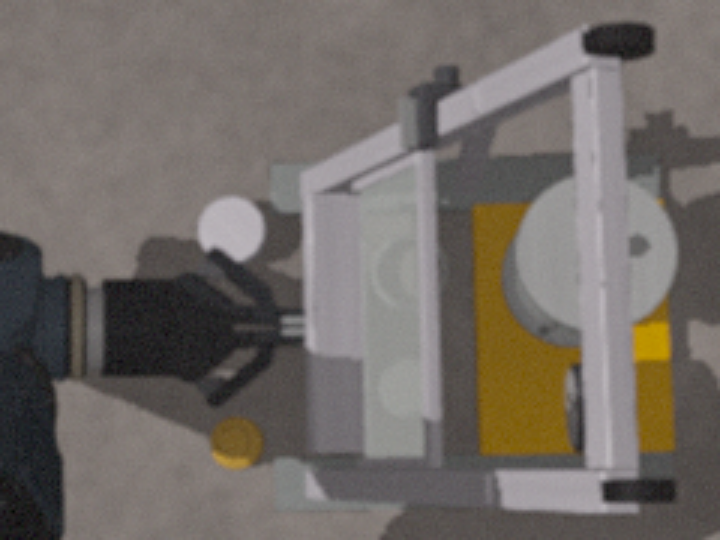

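The fingertips (290,328) are under the middle of the lip, and the tin and weight are untouched. I'll push up, most of the way first, then measure.

```bash
cat >> h.py <<'E'
def measure():
    T=grab('top'); uv,P,col,dd=cloud(T,235,120,120,180); W=(P-c)@R.T*1000
    f=dd>0
    # lip top surface: strip 4..34 mm behind the lip front, far part of the lip
    k=f&(W[:,0]>8)&(W[:,0]<34)&(W[:,1]>20)&(W[:,1]<94)&(col.min(1)>60)&(W[:,2]>-20)&(W[:,2]<200)
    h,e=np.histogram(W[k,2],np.arange(-20,200,2)); pk=e[h.argmax()]+1
    lip=np.median(W[k&(abs(W[:,2]-pk)<5),2])
    k=f&(W[:,0]>11)&(W[:,0]<19)&(W[:,1]>108)&(W[:,1]<145)&(W[:,2]>140)&(W[:,2]<170)
    return lip,h.max(),np.median(W[k,2]) if k.any() else None,k.sum()
E
python3 - <<'E'
from h import *
np.set_printoptions(precision=3,suppress=True)
print(measure())
f0=np.array([.3,-.1,.2])
for s in (.0,.01,.03,.06,.09,.12):
    r.move_linear(tcp(.024,s),vel=.03); print(s,np.array(r.current_contact_force())-f0,round(r.current_t(),1))
r.sleep(.2); print(measure(),np.array(r.current_contact_force()),r.current_tool_pos()-tcp(.024,.12))
im=grab('top'); save('t3.png',cv2.resize(im['pixels'][120:300,150:390],None,fx=3,fy=3))
E
```

```text
(np.float64(3.4350709330709543), np.int64(129), np.float64(152.907522618323), np.int64(55))
0.0 [ 0.739  0.974 -0.74 ] 12.4
0.01 [ 0.116 -0.058  0.516] 12.9
0.03 [0.696 0.682 0.556] 13.7
0.06 [-0.715  0.351 -0.028] 14.8
0.09 [-0.523  0.753 -0.516] 16.0
0.12 [-0.92  -0.737 -1.179] 17.1
(np.float64(131.62755143749484), np.int64(175), np.float64(153.4591611334352), np.int64(58)) [-0.832  0.615  0.154] [ 0. -0.  0.]
```

View pics/t3.png

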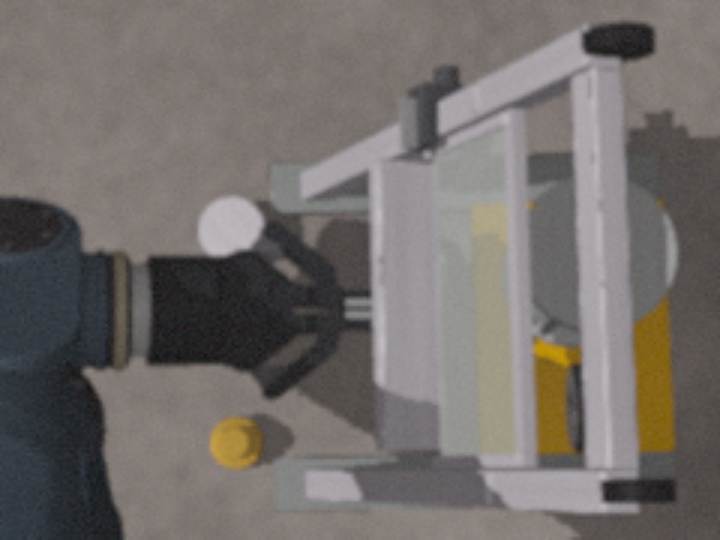

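The lip has risen 128 mm, with the tin and weight still in place. About 29.5 mm remains (lip centre 122.6, pointer 151.4–152.3), so I'll finish the push, back off and check.

```bash
python3 - <<'E'
from h import *
np.set_printoptions(precision=3,suppress=True)
r.move_linear(tcp(.024,.14),vel=.03); print(measure())
r.move_linear(tcp(.024,.1495),vel=.02); r.sleep(.4); print(measure(),r.current_t())
r.move_linear(tcp(.024,.125),vel=.05); r.sleep(.3); print(measure(),r.current_t())
r.move_linear(tcp(.024,.125,.16)); q=np.array(r.current_q())
p=np.array(r.current_tool_pos()); p[2]=.42; r.move_linear(p,vel=.25)
q=np.array(r.current_q()); q[0]+=.7; r.set_joints(q); print(r.current_tool_pos(),r.current_t(),[measure() for _ in range(2)])
S=grab('side'); uv,P,col,dd=cloud(S,225,120,140,90); W=(P-c)@R.T*1000
k=(dd>0)&(W[:,0]>-4)&(W[:,0]<5)&(abs(W[:,1])<97)&(W[:,2]>100)&(W[:,2]<190); print('side lip face s',k.sum(),np.percentile(W[k,2],[1,5,50,95,99]))
save('s4.png',cv2.resize(S['pixels'][110:210,215:345],None,fx=5,fy=5,interpolation=cv2.INTER_CUBIC))
E
```

```text
(np.float64(151.9233656078739), np.int64(172), np.float64(153.5499561314332), np.int64(53))
(np.float64(161.1448279684307), np.int64(205), np.float64(152.84441197345998), np.int64(55)) 19.3667
(np.float64(161.19732992573304), np.int64(194), np.float64(153.46159621446225), np.int64(60)) 20.3583
[0.288 0.463 0.419] 23.9333 [(np.float64(161.26396049914808), np.int64(213), np.float64(153.4214670667399), np.int64(61)), (np.float64(161.25591392803048), np.int64(199), np.float64(153.4678593934573), np.int64(54))]Traceback (most recent call last):
  File "<stdin>", line 10, in <module>
    return _quantile_unchecked(
        a, q, axis, out, overwrite_input, method, keepdims, weights)
    return _ureduce(a,
                    func=_quantile_ureduce_func,
    ...<5 lines>...
                    overwrite_input=overwrite_input,
                    method=method)
    r = func(a, **kwargs)
    result = _quantile(arr,
                       quantiles=q,
    ...<2 lines>...
                       out=out,
                       weights=wgt)
    slices_having_nans = np.isnan(arr[-1, ...])
                                  ~~~^^^^^^^^^
IndexError: index -1 is out of bounds for axis 0 with size 0
```

From the top camera the lip centre is 152.2 and the pointer 151.4–152.3, holding steady with the hand away. The arm blocks the side view, so I'll go back along the known clear path for an independent check.

```bash
python3 - <<'E'
from h import *
np.set_printoptions(precision=1,suppress=True)
r.set_joints([.9,-.14,1.617,0,1.667,-.202]); r.set_joints([-1.424,-.14,1.617,0,1.667,-.202]); print(r.current_t(),measure())
S=grab('side'); uv,P,col,dd=cloud(S,225,110,140,100); W=(P-c)@R.T*1000
k=(dd>0)&(W[:,0]>-4)&(W[:,0]<5)&(abs(W[:,1])<97)&(W[:,2]>100)&(W[:,2]<190); print('side lip face s',k.sum(),np.percentile(W[k,2],[1,5,50,95,99]) if k.any() else '')
save('s4.png',cv2.resize(S['pixels'][110:210,215:345],None,fx=5,fy=5,interpolation=cv2.INTER_CUBIC))
E
```

```text
27.8833 (np.float64(161.2951265405174), np.int64(209), np.float64(153.35554314946611), np.int64(56))
side lip face s 568 [143.8 144.8 153.  161.1 161.9]
```

View pics/s4.png

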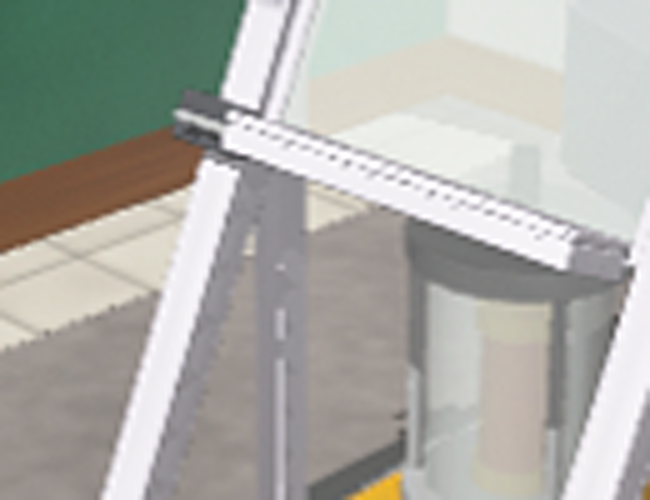

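The blade (175–222, 113–133) points at the middle of the lip's end (225, 112–150). The side camera puts the lip centre at 152.9 against the pointer at 152, so both cameras agree. Handing in.

```bash
python3 -c "
from h import *
r.hand_in(); print(r.current_t())"
```

```text
the job is handed in; nothing more can be done
the job is handed in; nothing more can be done
```

The window now stands with the end of its lip level with the pointer, the hand is well clear, and I handed the job in at about 28 s of the 48 s allowed.

- **Push:** I closed the fingers, put the fingertips under the middle of the lip and pushed it about 158 mm up along the posts. I then lowered the fingers, backed out and returned the arm to the right side of the rig.
- **Height:** With the hand away, the lip centre read 152.2 mm from the top camera and 152.9 mm from the side camera. The pointer read 151.4 to 152.3 mm, so the error is about 1 mm against the 9 mm allowed. Repeated readings over about 8 s did not change.
- **Surroundings:** In the pictures the tin and weight in front of the window had not moved while the fingers were pushing. I did not re-measure the ring, jar, right-hand tin and spatula after the push. The clip read the same as before.
- **Disagreement:** The force reading did not show the expected steady 3 to 8 N. It gave one spike of about 2.5 N at contact and otherwise noise of 1 to 2 N. I relied on the cameras to confirm that the fingers were lifting the window: it rose the same distance as the hand after contact.

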